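# Refit a washed roller to a contact-cleaning machine and clip it

## Task

Refit the washed rubber roller to the cleaning machine: lift it off the wash rack and lower it gently, without dropping it, into the machine's two open bearings, gear end to the gear side. Then take the larger of the two retaining clips from the rack, push it down across the shaft into the groove outside the bearing until it snaps fully home, and let go. Last, swing the clear guard shut; leave the smaller clip, the bottle and the boxes where they are.

Things in the scene. Friction and masses are not known exactly. Their poses are not given: they have to be found in the camera images.
- machine: Bench roller-cleaning machine, fixed. Origin on the table under the roller; x from the front feed table to the guard hinge, y along the roller axis to the gear side, z up. White base x -105 to +95, y -89 to +96 mm, 55 mm high; two upright bearing plates on it, top at height 136 mm. Feed tables at height 97 mm, x -105 to -50 and 50 to 94, y -56 to +56 mm. Behind x = 62 mm the plates rise to 156 mm.
- nip (a point): Where the middle of the fitted roller (its origin) belongs: on the bearing axis midway between the plates, 122 mm above the table; axes as the machine's. There the gear clears its plate by 4 mm and the groove starts 4 mm outside the other plate; the roller may shift about 4 mm along the axis. Below lies a fixed white roll, 40 mm diameter, axis at height 80 mm, with its own gear.
- slot_clip_end (a point): Centre of the bearing slot in the plate at machine y = -65 mm (8 mm thick, y -69 to -61), at the roller axis height, 122 mm. The slot is open at the top: 26 mm wide, flat floor 12 mm below this point, upright sides to 2 mm above it, then 45 degree lead-ins to 50 mm wide at the plate's top, 14 mm above it. The clip goes outside this plate.
- slot_gear_end (a point): The same slot point in the other plate, at machine y = +65 mm (y 61 to 69); the gear goes outside this plate, over the machine's own gear.
- roller: Roller, loose, 190 mm long, 0.4 to 0.63 kg. Origin on its axis at the middle of the dark rubber sleeve (40 mm diameter, y -55 to +55 mm; grip here); y along the axis towards the gear; it may be turned about y. Steel journals 24 mm diameter beyond the sleeve. Starts in the rack's cradles, its y along the rack's y, axis 50 mm above the table.
- roller_groove (a point): Centre of the clip groove, on the roller axis at roller y = -78.5 mm. Groove 18 mm diameter, 11 mm wide (y -84 to -73 mm), between the 24 mm journal and a 24 mm shaft end that runs to y = -98 mm.
- roller_gear (a point): Centre of the roller's white toothed gear, on the axis at roller y = +79 mm; 45 mm diameter, 12 mm wide; a thin stub goes on to y = 92 mm.
- clip: Larger retaining clip, the one that fits; loose, about 75 g: upside-down steel U, 38 mm wide (x), 6 mm thick (y), black grip on top (+z). Origin: bore centre, which comes onto the roller axis; y lies along the roller axis when fitted. Underside of the yoke at z = 9 mm. Starts upright, prongs down, in either rack pocket, its x along the rack's x.
- clip_grip (a point): Middle of the larger clip's black grip, 44 mm above its bore centre; the grip is 24 mm wide (x), 10 mm thick (y) and runs from 22 to 62 mm above the bore centre.
- clip_tips (a point): Level of the prong tips, 11 mm below the bore centre. Tips 4.5 mm thick, rounded, 13 mm apart, sprung: they touch the groove with the bore centre about 16 mm above the axis, spread, and snap shut under it. Pushing home takes about 8 to 14 N; seated, the bore centre is within 1 mm of the axis height. They do not spread enough for the 24 mm journal.
- small_clip: A smaller clip of the same form for another machine: 26 mm wide, grip 16 mm wide and 10 mm thick, top 52 mm above its origin (bore centre), tips 8 mm below it. In the other rack pocket; leave it.
- rack: White plastic wash rack, fixed: base 190 (x) x 230 (y) mm, 8 mm thick, origin under its centre. Two roller cradles at x = -45 mm, y = -65 and +65 mm (cheeks up to height 47 mm); two clip pockets at x = +50 mm, y = -55 and +55 mm, each 44 x 9 mm inside, floor at height 10 mm, rim at height 36 mm, walls 6 mm.
- guard (a joint): Angle of the machine's clear guard about its hinge: 0 shut (level over the roller), grows as it opens up and back; starts at 1.7 to 1.88 rad, leaning back; stop at 1.9 rad. The hinge is damped: once pushed forward past upright it sinks shut by itself in 1 to 3 s; pushing it takes about 2 N.
- guard_hinge (a point): Middle of the guard's hinge line (along machine y), 149 mm above the table, at machine x = 80 mm; axes as the machine's.
- guard_edge (a point): Middle of the guard's free edge, 135 mm from the hinge: an aluminium bar 10 x 16 mm, 116 mm long, on a clear sheet 116 mm wide and 4 mm thick.
- bottle: White plastic bottle, 68 mm diameter, 170 mm tall, loose bystander; origin under its centre.
- wafer_case: Round grey wafer case, 116 mm diameter, 28 mm high, loose bystander; origin under its centre.
- mask_box: White box with grey lid, 124 x 124 x 90 mm, loose bystander; origin under its centre.
There are look-alikes about, which are no part of the job. Of the things shaped like the roller, the rubber one is meant. Leave any purple look-alike of the clip alone.

How it is judged:
On the way, in this order (a step that is already met when the one before it is completed fails the run):
1. the roller lies in both bearings, gear end to the gear side (z of roller in the frame of nip between -0.004 and 0.0035 m and x of roller in the frame of nip between -0.003 and 0.003 m and y of roller in the frame of nip between -0.0065 and 0.0065 m and y of roller_gear in the frame of nip above 0.05 m and angle between the y axis of roller and the y axis of machine, either way round below 0.04 rad), for 0.2 s.
2. the larger clip is snapped home in the roller's groove (distance between clip and roller_groove below 0.005 m and angle between the y axis of clip and the y axis of roller, either way round below 0.2 rad), for 0.2 s.
3. the guard is shut (value of joint guard below 0.05 rad), for 0.2 s.
At the end, for the whole second after the job is handed in: Roller in both bearings, gear end to the gear side (3.5 mm in height, 3 mm across, 6.5 mm along the axis, 0.04 rad); larger clip at rest in its groove (bore centre within 5 mm of the groove centre, square within 0.2 rad); guard shut (below 0.05 rad) (all of step 1 and all of step 2 and value of joint guard below 0.05 rad and linear speed of roller below 0.03 m/s and linear speed of clip below 0.05 m/s); the robot touches nothing.
It fails at once if the roller is dropped into the bearings (faster than 0.4 m/s within 40 mm of its place) (distance between roller and nip below 0.04 m and linear speed of roller above 0.4 m/s).
It fails at once if the smaller clip is moved more than 30 mm (distance of small_clip from where it was at the start of the episode above 0.03 m).
It fails at once if the bottle is moved more than 30 mm (distance of bottle from where it was at the start of the episode above 0.03 m).
It fails at once if the wafer case is moved more than 30 mm (distance of wafer_case from where it was at the start of the episode above 0.03 m).
It fails at once if the mask box is moved more than 30 mm (distance of mask_box from where it was at the start of the episode above 0.03 m).
It also fails if it takes over 70 s, if anything falls off the work surface, if the arm or the gripper's body presses on something with over 40 N, if the wrist force passes 120 N, or if a joint passes its speed limit or range.

## Robot

A 6-joint arm with a two-finger parallel gripper is mounted at the origin on the work surface. World frame = base frame: x ahead of the robot, y to its left, z up, the work surface at z = 0. Lengths are in m, angles in rad, forces in N, time in s.
With the tool pointing down it reaches from about 0.275 to 0.725 m from the base axis. Payload 15.9 kg.
Tool frame: the origin (TCP) lies midway between the tips of the shut fingers; the grasp point (between the pads) lies 19 mm behind it; z points along the fingers, y is the direction in which the jaws open and shut (so a half turn about z gives the same grasp; the last joint's range is limited). The gripper opens to 85 mm and grips with 20 to 120 N. Pads are 22 mm wide; open, the fingers measure 114 mm over their backs; the gripper's body (76 mm by 85 mm) begins 54 mm behind the grasp point. The pads swing forward as they close: fully open they stand 13 mm farther back than shut.
Start: joints at [-1.137, 0.213, -0.034, 1.323, 0, 1.571], TCP at [0.21, -0.454, 0.231] pointing down, gripper open.
Joint ranges: [-2.98, 2.98], [-0.74, 1.72], [-1.14, 1.35], [-2.1, 2.04], [-1.57, 1.44], [-3.14, 3.14]. Speed limits (rad/s): [1.89, 1.89, 2.39, 2.57, 3.14, 3.14].

## Interface

Orientations are given as a rotation vector (axis times angle).
In Python, from station import * gives the robot as it stands. The module is installed in compiled form; this text tells all that it offers. Calls block until the motion is done:
- move_ptp(position, orientation): joint-space move of the TCP to a pose.
- servo_line(position, feed=0.15, rotation=None): straight line of the TCP; rotation=None keeps the orientation; feed is the mean speed in m/s.
- move_j(angles): joint-space move.
- open_gripper() and gripper_close(strength=None): open the fingers fully, or close them until they stop; strength is the grip in N (None keeps the last).
- wait(seconds).
- solve_ik(position, orientation): joint angles nearest the present ones, or None.
- get_state(): the state.
- read_camera(name): name is "side" or "top"; returns a dict with "image" (480x640x3 uint8, blue, green, red), "K" (3x3 intrinsics, pixels), "origin" and "attitude" of the camera in the world. Camera axes: x right, y down, z forward; pixel columns grow to the right and rows downward; lengths in m; the calibration is good to about 2 mm. A picture is of the moment at which its call begins. There is no depth.
A pose or a line that the arm cannot do raises Unreachable and nothing moves.
- job_done(): hands the job in, once; it reports no verdict.
The state is a dict: "clock": time; "joint_pos": joint angles; "qd": joint speeds; "joint_efforts": joint torques, N m; "position": TCP position; "eef_rot": TCP orientation; "ft_force": force on the tool from outside, world axes, zero at the start; "torque": the same for the moment, N m; "finger_gap": finger opening in m.
Only numpy, scipy, OpenCV 4.12 (cv2) and the standard library are available. Lean on these libraries where they do the work, as an engineer would, in place of code of your own. Each camera call takes 0.05 s, during which the arm holds its last target. There are 200 camera calls.

## Working session

There is one attempt and no reset: what is moved stays moved. The work goes in short steps, each a Python script; the robot and the scene stay as the last script left them, time stands still between calls to the robot, and variables do not carry over. Pictures are saved under pics/ and viewed, about 8 in all and at most 12, crops included, and the job is handed in when it is done.

```bash
mkdir -p pics; ls
python3 - <<'E'
from station import *
import cv2,numpy as np
s=get_state();print({k:np.round(v,3) for k,v in s.items()})
for n in("top","side"):
    c=read_camera(n);cv2.imwrite(f"pics/{n}0.png",c["image"]);print(n,c["K"],c["origin"],c["attitude"])
E
```

```text
pics
{'clock': np.float64(0.0), 'joint_pos': array([-1.137,  0.213, -0.035,  1.324, -0.   ,  1.571]), 'qd': array([-0.001,  0.001,  0.001,  0.001, -0.   ,  0.001]), 'joint_efforts': array([-6.0000e-03, -6.8615e+01,  4.8712e+01,  1.7000e-02, -0.0000e+00,
        0.0000e+00]), 'position': array([ 0.21 , -0.453,  0.231]), 'eef_rot': array([-3.067, -0.676,  0.   ]), 'ft_force': array([-0.194,  0.348,  0.187]), 'torque': array([-0.008,  0.019,  0.074]), 'finger_gap': np.float64(0.085)}
top [[527.06078664   0.         329.75741576]
 [  0.         527.06078664 248.10301912]
 [  0.           0.           1.        ]] [ 3.82127491e-01 -4.47049771e-04  1.34648122e+00] [-2.15987648  2.13744539 -0.11880805]
side [[436.60094598   0.         320.40030082]
 [  0.         436.60094598 237.26669892]
 [  0.           0.           1.        ]] [0.44366521 0.69278572 0.83511702] [-0.18628701  2.86222865 -1.19181407]
```

View pics/top0.png

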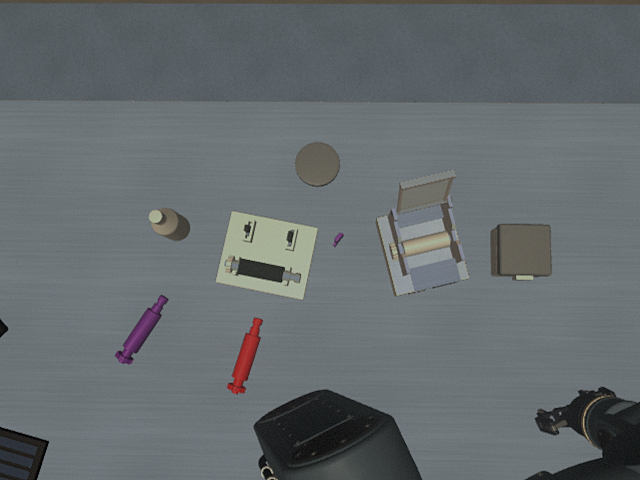

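View pics/side0.png

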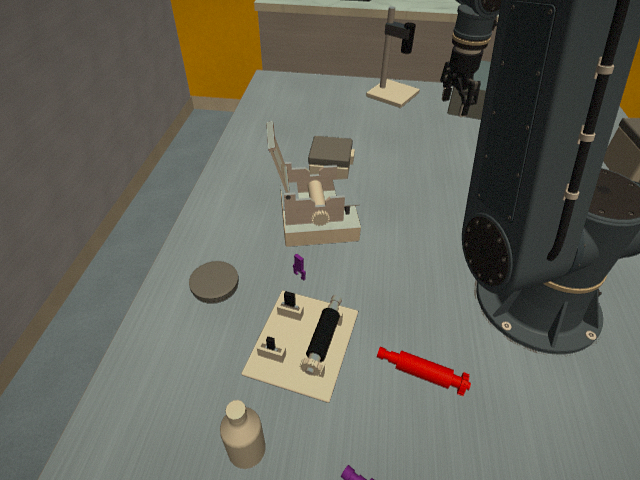

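Top view: the rack is centred near (268,255) and the rubber roller runs along it at (262,271), with its gear at the left end, which is +y. The clip grips are at (249,228) and (291,238). The machine is near (425,245), with its gear at the left and the guard at the far side. I'll zoom both views with enlarged crops.

```bash
cat > h.py <<'E'
from station import *
import cv2,numpy as np
from scipy.spatial.transform import Rotation as R
def ray(c,uv):
    d=np.linalg.inv(c["K"])@[uv[0],uv[1],1.]
    A=np.asarray(c["attitude"]);M=R.from_rotvec(A).as_matrix() if A.shape==(3,) else A
    d=M@d; return np.asarray(c["origin"]),d/np.linalg.norm(d)
def plane(c,uv,z):
    o,d=ray(c,uv); return o+d*(z-o[2])/d[2]
def tri(c1,u1,c2,u2):
    (o1,d1),(o2,d2)=ray(c1,u1),ray(c2,u2)
    t=np.linalg.lstsq(np.c_[d1,-d2],o2-o1,rcond=None)[0]
    a,b=o1+t[0]*d1,o2+t[1]*d2; return (a+b)/2,np.linalg.norm(a-b)
def proj(c,P):
    M=R.from_rotvec(np.asarray(c["attitude"])).as_matrix()
    p=c["K"]@(M.T@(np.asarray(P)-c["origin"])); return p[:2]/p[2]
E
python3 - <<'E'
from h import *
import pickle
T,S=read_camera("top"),read_camera("side");pickle.dump((T,S),open("c.pkl","wb"))
z=lambda c,x,y,w,h,k:cv2.resize(c["image"][y:y+h,x:x+w],None,fx=k,fy=k,interpolation=cv2.INTER_CUBIC)
a=z(T,210,165,130,140,3);b=z(T,370,165,110,140,3)
cv2.imwrite("pics/tz.png",np.hstack([a,b]))
a=z(S,240,285,125,115,3);b=z(S,260,115,110,135,3)
b=cv2.resize(b,None,fx=1.2,fy=1.2)
H=max(a.shape[0],b.shape[0]);a=np.pad(a,((0,H-a.shape[0]),(0,0),(0,0)))
b=np.pad(b,((0,H-b.shape[0]),(0,0),(0,0)))
cv2.imwrite("pics/sz.png",np.hstack([a,b]));print(a.shape,b.shape)
# rack/machine outline by brightness (top)
g=cv2.cvtColor(T["image"],cv2.COLOR_BGR2HSV)
m=((T["image"].min(2)>130)).astype(np.uint8)
for n,c in(("T",T),("S",S)):
    im=c["image"]; print(n,"rackpx",im[290,225] if n=="T" else im[380,290],"table",im[330,400] if n=="T" else im[300,420])
E
```

```text
(486, 375, 3) (486, 396, 3)
T rackpx [125 122 112] table [127 123 114]
S rackpx [149 189 201] table [130 138 128]
```

View pics/tz.png

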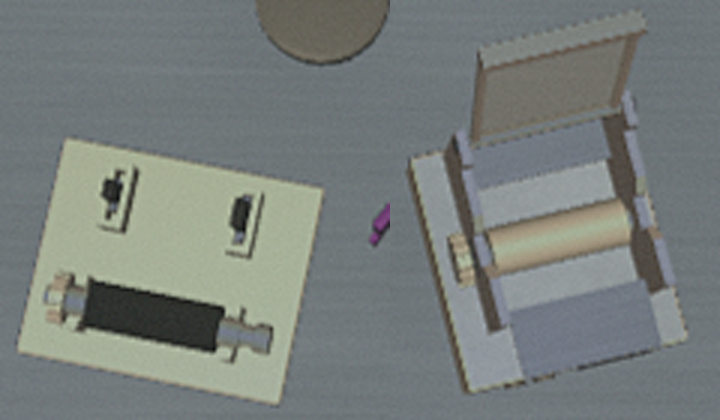

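View pics/sz.png

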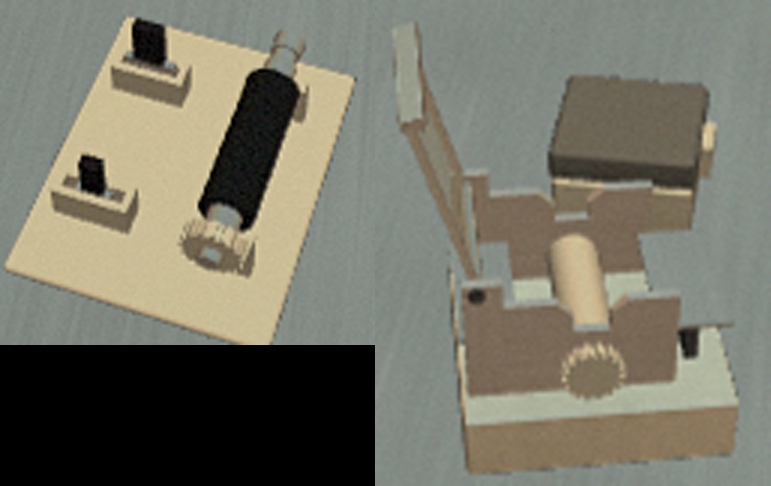

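Views show: the larger clip is at top (291,238) and side (290,299), in the rack's −y pocket, and the smaller clip is in the +y pocket. The roller gear is already at the +y end, as on the machine. Next I'll measure.

```bash
cat > m.py <<'E'
from h import *
import pickle
from scipy.optimize import least_squares
T,S=pickle.load(open("c.pkl","rb"))
def blob(c,x,y,w,h,thr=55):
    m=np.zeros(c["image"].shape[:2],np.uint8);m[y:y+h,x:x+w]=(c["image"][y:y+h,x:x+w].max(2)<thr)
    n,l,st,ce=cv2.connectedComponentsWithStats(m)
    i=1+np.argmax(st[1:,4]);cn=cv2.findContours((l==i).astype(np.uint8),0,1)[0][0]
    return ce[i],st[i],cv2.minAreaRect(cn),cn
def ends(r):
    b=cv2.boxPoints(r);e=[(b[i]+b[(i+1)%4])/2 for i in range(4)]
    k=0 if np.linalg.norm(e[0]-e[2])>np.linalg.norm(e[1]-e[3]) else 1
    return e[k],e[k+2]
for n,c,box in(("T",T,(230,252,60,40)),("S",S,(300,300,45,65))):
    ce,st,r,_=blob(c,*box);print(n,"sleeve",ce,r,ends(r),st)
    if n=="T":tc=r[0]
    else:sc=r[0]
p,g=tri(T,tc,S,sc);print("sleeve tri",p,g,"plane .05",plane(T,tc,.05),plane(S,sc,.05))
a,b=[plane(T,e,.05) for e in ends(blob(T,230,252,60,40)[2])];print("sleeve ends",a,b,np.linalg.norm(a-b),(a+b)/2,np.arctan2(*(b-a)[:2]))
for nm,bt,bs in(("L",(284,226,14,22),(280,288,20,20)),("s",(242,218,14,20),(262,333,18,18))):
    ct,st,rt,kt=blob(T,*bt,70);cs,ss,rs,ks=blob(S,*bs,70)
    print(nm,ct,st,cs,ss,tri(T,ct,S,cs), plane(T,ct,.08),plane(S,cs,.08))
rp=np.array([(232,211.3),(318,227.3),(303.3,299.7),(216,282)])
P=np.array([plane(T,u,.008) for u in rp]);print("rack",P.round(4),[np.linalg.norm(P[i]-P[(i+1)%4]).round(4) for i in range(4)],P.mean(0),[np.arctan2(*(P[i]-P[j])[[0,1]]) .round(4) for i,j in((0,1),(3,2))])
tz=lambda u,v:((u-390)/3+370,v/3+165);sz=lambda u,v:((u-375)/3.6+260,v/3.6+115)
obs=[(T,(-105,-89,55),tz(688,338)),(T,(-105,-56,97),tz(661,345)),(T,(-50,-56,97),tz(645,280)),(T,(50,-56,97),tz(608,157)),
(T,(-105,96,0),tz(466,392)),(T,(95,96,0),tz(410,160)),
(S,(95,96,55),sz(467,424)),(S,(-105,96,55),sz(738,404)),(S,(95,96,0),sz(470,472)),(S,(-105,96,0),sz(735,449)),(S,(0,85,80),sz(594,371)),(S,(0,69,110),sz(591,328)),
(S,(0,-69,110),sz(572,216))]
def W(q,p):
    c,s=np.cos(q[2]),np.sin(q[2]);x,y,z=np.array(p)/1000
    return np.array([q[0]+c*x-s*y,q[1]+s*x+c*y,z])
def f(q): return np.concatenate([proj(c,W(q,p))-u for c,p,u in obs])
r=least_squares(f,[.4,-.24,.2],loss="soft_l1");print("machine",r.x);print(f(r.x).reshape(-1,2).round(1).tolist())
E
python3 m.py
```

```text
T sleeve [260.32126697 269.90196078] ((260.60400390625, 270.0008544921875), (45.40021896362305, 15.092615127563477), 11.768288612365723) (array([238.38104, 265.37106], dtype=float32), array([282.82697, 274.63065], dtype=float32)) [237 258  48  24 663]
S sleeve [323.32214765 332.70134228] ((323.2319030761719, 333.6179504394531), (18.795427322387695, 53.38315963745117), 21.250507354736328) (array([332.90616, 308.74127], dtype=float32), array([313.55765, 358.49463], dtype=float32)) [306 308  34  54 894]
sleeve tri [0.49019863 0.19122313 0.05173534] 0.00038164919854885267 plane .05 [0.49053513 0.19147634 0.05      ] [0.49011026 0.19012763 0.05      ]
sleeve ends [0.50147082 0.24694006 0.05      ] [0.47963781 0.13620721 0.05      ] 0.11286472238280287 [0.49055432 0.19157364 0.05      ] -2.946921299833092
L [289.89361702 236.25531915] [287 231   6  12  47] [289.09395973 298.85234899] [284 291  11  16 149] (array([0.57406158, 0.11965749, 0.06185969]), np.float64(0.00063646053376573)) [0.57103414 0.1179497  0.08      ] [0.57131757 0.1330757  0.08      ]
s [247.10810811 228.05405405] [244 225   7   8  37] [270.2688172 342.8172043] [266 337   9  13  93] (array([0.59468552, 0.22773947, 0.05255522]), np.float64(0.0002664901684132439)) [0.59030914 0.22290814 0.08      ] [0.58925835 0.24405704 0.08      ]
rack [[0.6458 0.2762 0.008 ]
 [0.6057 0.0527 0.008 ]
 [0.4198 0.0873 0.008 ]
 [0.4622 0.3107 0.008 ]] [np.float64(0.227), np.float64(0.1891), np.float64(0.2274), np.float64(0.1867)] [0.53338101 0.18174345 0.008     ] [np.float64(0.1772), np.float64(0.1878)]
machine [ 0.55571048 -0.21054082  0.24478925]
[[0.7, 0.5], [0.5, 0.1], [-0.2, -0.7], [1.2, -0.0], [-1.3, 0.9], [-1.7, 2.8], [-1.1, -1.0], [0.4, -1.2], [-1.0, 0.5], [-0.4, 1.2], [0.0, 1.0], [0.3, -0.1], [-0.5, -1.5]]
```

The checks agree. The sleeve height triangulates to 51.7 mm against an expected 50, the larger grip to 62 mm against 65, and the rack measures 188×227 mm. The machine fit residuals are about 1 px. Now I'll grasp the roller.

```bash
cat >> h.py <<'E'
M=np.array([.5557,-.2105]);MY=.245
def down(phi):
    # tool down, jaw axis (tool y) at world angle phi or phi+pi, choosing j6 nearest present
    out=[]
    for p in(phi,phi+np.pi):
        y=np.array([np.cos(p),np.sin(p),0]);z=np.array([0,0,-1.])
        out.append(R.from_matrix(np.c_[np.cross(y,z),y,z]).as_rotvec())
    return out
def best(pos,phi):
    q0=get_state()["joint_pos"];c=[(o,solve_ik(pos,o)) for o in down(phi)]
    c=[(np.abs(np.array(q)-q0).max(),o) for o,q in c if q is not None]
    return min(c,key=lambda t:t[0])[1]
def mw(x,y,z):
    c,s=np.cos(MY),np.sin(MY);return np.array([M[0]+c*x-s*y,M[1]+s*x+c*y,z])
def st(t=""):
    s=get_state();print(t,"t=%.2f"%s["clock"],"p",np.round(s["position"],4),"F",np.round(s["ft_force"],1),"Tq",np.round(s["torque"],2),"gap %.4f"%s["finger_gap"]);return s
E
python3 - <<'E'
from h import *
p=np.array([.4900,.1905,.16]);o=best(p,-.187)
move_ptp(p,o);st("above")
servo_line([p[0],p[1],.028],feed=.12);st("down")
gripper_close(60);st("grip")
servo_line([p[0],p[1],.10],feed=.1);st("lift")
servo_line([p[0],p[1],.24],feed=.2);st("lift")
q=mw(0,0,.24);print(best(q,MY),o)
move_ptp(q,best(q,MY));wait(.3);st("over")
for n in("top","side"):cv2.imwrite(f"pics/{n}1.png",read_camera(n)["image"])
a=cv2.imread("pics/top1.png")[150:310,340:500];b=cv2.imread("pics/side1.png")[90:250,240:400]
cv2.imwrite("pics/v1.png",cv2.resize(np.hstack([a,b]),None,fx=2.5,fy=2.5,interpolation=2))
E
```

```text
above t=2.70 p [0.4903 0.1898 0.1601] F [ 0.2 -0.1 -0. ] Tq [-0.02 -0.   -0.  ] gap 0.0855
down t=3.95 p [0.4905 0.1907 0.0286] F [0.3 0.5 0.8] Tq [ 0.03  0.03 -0.04] gap 0.0856
grip t=4.45 p [0.4899 0.1906 0.0284] F [-3.6 -0.3  8.3] Tq [-0.03  0.64  0.07] gap 0.0387
lift t=5.32 p [0.4896 0.1903 0.0993] F [-0.2  0.4 -4.4] Tq [0.01 0.02 0.05] gap 0.0386
lift t=6.17 p [0.4896 0.1903 0.2387] F [-1.2 -1.3 -4. ] Tq [-0.1  -0.02  0.05] gap 0.0384
[1.93334806 2.47624104 0.        ] [2.41914062 2.00433607 0.        ]
over t=7.97 p [ 0.5559 -0.21    0.2401] F [-0.8 -0.1 -4.7] Tq [-0.04 -0.02 -0.03] gap 0.0386
```

View pics/v1.png

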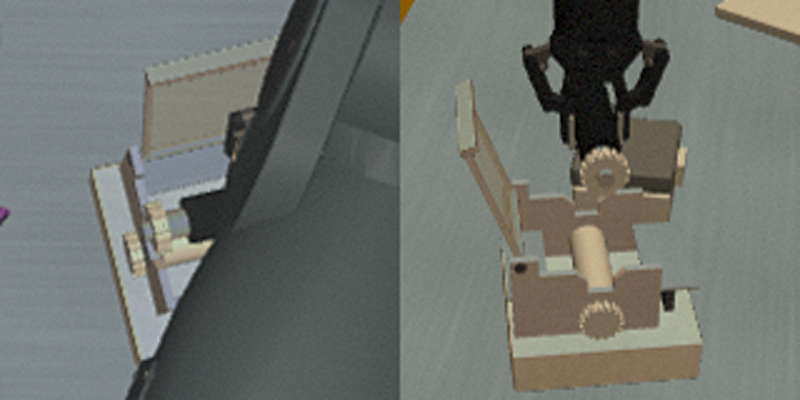

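The roller hangs level above the bearings. Its gear is at top px (403,240) and side px (322,158). I'll compare that with the prediction before lowering.

```bash
python3 - <<'E'
from h import *
import pickle
T,S=pickle.load(open("c.pkl","rb"))
print("pred top",proj(T,mw(0,79,.2617)) if 0 else proj(T,mw(0,.079,.2617)),"side face",proj(S,mw(0,.085,.2617)))
print("tri",tri(T,(403.2,240),S,(321.6,158)),mw(0,.08,.2617))
# gear extents along the axis in top view: sleeve gear-side end (dark edge) 
print("sleeve edge pred",proj(T,mw(0,.055,.2617)),"gear out/in",proj(T,mw(0,.085,.2617)),proj(T,mw(0,.073,.2617)),"mach gear",proj(T,mw(0,.079,.08)),"plate top in/out",proj(T,mw(0,.061,.110)),proj(T,mw(-.025,.069,.136)),proj(T,mw(.062,.069,.156)))
E
python3 - <<'E'
import cv2
a=cv2.imread("pics/top1.png")[195:280,370:450];b=cv2.imread("pics/side1.png")[140:225,285:365]
import numpy as np
cv2.imwrite("pics/v2.png",cv2.resize(np.hstack([a,b]),None,fx=5,fy=5,interpolation=2))
E
```

```text
pred top [402.86756552 240.80270107] side face [321.98536507 159.84862074]
tri (array([ 0.53745025, -0.13448888,  0.26223632]), np.float64(0.0013834835450739745)) [ 0.53629549 -0.13288901  0.2617    ]
sleeve edge pred [414.0957862  238.12730867] gear out/in [400.05939237 241.47181555] [405.67529138 240.13369316] mach gear [393.66425179 251.31779334] plate top in/out [402.40471877 248.02586223] [403.10514131 257.86733601] [394.71125817 220.16153671]
```

View pics/v2.png

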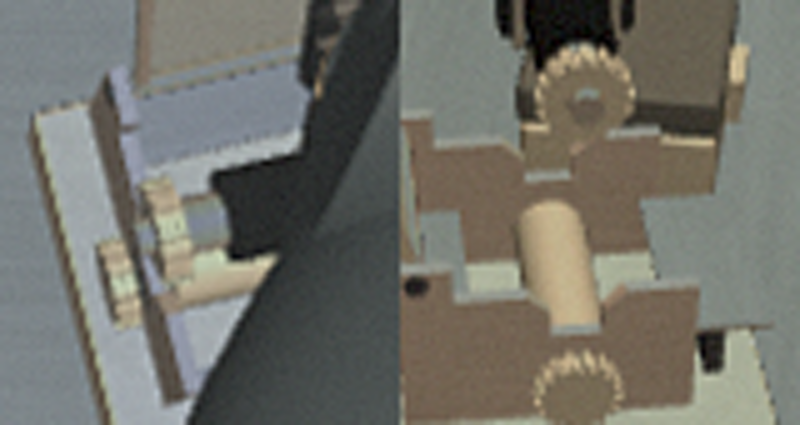

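The prediction matches within about 1 px: machine gear at (394,252), roller gear at (403,241), sleeve edge at (414,238). Lowering with a force watch.

Run:
```python
from h import *
p=mw(0,0,.135);servo_line(p,feed=.12);servo_line(mw(0,0,.112),feed=.05);st("pre")
z=.110
while z>.0965:
    servo_line(mw(0,0,z),feed=.04);s=st();
    if s["ft_force"][2]>3 or np.hypot(*s["ft_force"][:2])>15:break
    z-=.0015
for n in("side",):cv2.imwrite(f"pics/{n}2.png",read_camera(n)["image"])
```

```text
pre t=9.71 p [ 0.5556 -0.2105  0.1119] F [-0.9  0.6 -4.5] Tq [ 0.05 -0.03  0.04] gap 0.0382
 t=9.96 p [ 0.5557 -0.2105  0.1101] F [-0.8 -0.4 -3.9] Tq [-0.01  0.05 -0.02] gap 0.0384
 t=10.21 p [ 0.5556 -0.2105  0.1084] F [ 0.   0.2 -4.7] Tq [-0.01 -0.01 -0.02] gap 0.0384
 t=10.46 p [ 0.5556 -0.2105  0.1069] F [-0.8  1.  -5.3] Tq [ 0.02 -0.01  0.  ] gap 0.0388
 t=10.71 p [ 0.5556 -0.2105  0.1054] F [ 0.2  0.5 -5.3] Tq [-0.05  0.02  0.05] gap 0.0389
 t=10.96 p [ 0.5557 -0.2105  0.1039] F [ 0.2 -0.1 -5.1] Tq [ 0.03 -0.08  0.02] gap 0.0386
 t=11.21 p [ 0.5558 -0.2105  0.1025] F [ 1.6 -0.5 -4.1] Tq [-0.01 -0.24  0.02] gap 0.0385
 t=11.46 p [ 0.5558 -0.2105  0.101 ] F [ 1.  -1.1 -4.7] Tq [-0.   -0.31  0.09] gap 0.0383
 t=11.71 p [ 0.5559 -0.2106  0.1004] F [-4.   2.1  9.2] Tq [0.31 0.7  0.02] gap 0.0385
```

Contact came at TCP z = 0.1004, exactly the predicted seat height. I'll release, retreat and go straight towards the clip.

Run:
```python
from h import *
open_gripper();st("open")
servo_line(mw(0,0,.25),feed=.15)
c=np.array([.5735,.1192]);a=[*c,.20]
move_ptp(a,best(a,-.183));st("over clip")
import pickle
T,S=read_camera("top"),read_camera("side");pickle.dump((T,S),open("c3.pkl","wb"))
print("pred end tips: groove end",proj(T,mw(0,-.098,.122)),"gear",proj(T,mw(0,.079,.122)))
a=T["image"][205:285,370:475];b=S["image"][120:250,270:370]
a=cv2.resize(a,None,fx=4,fy=4,interpolation=2);b=cv2.resize(b,None,fx=3.7,fy=3.7,interpolation=2)
H=max(len(a),len(b));a,b=[np.pad(x,((0,H-len(x)),(0,0),(0,0))) for x in(a,b)]
cv2.imwrite("pics/v3.png",np.hstack([a,b]));print(a.shape,b.shape)
```

```text
open t=12.28 p [ 0.5557 -0.2105  0.0994] F [ 0.  -0.2  0.1] Tq [ 0.05 -0.02 -0.02] gap 0.0855
over clip t=14.70 p [0.5736 0.1184 0.2   ] F [-0.5  0.3 -0.4] Tq [-0.   -0.01 -0.01] gap 0.0855
pred end tips: groove end [468.93077719 231.66270047] gear [395.55228938 249.16064754]
(481, 420, 3) (481, 370, 3)
```

View pics/v3.png

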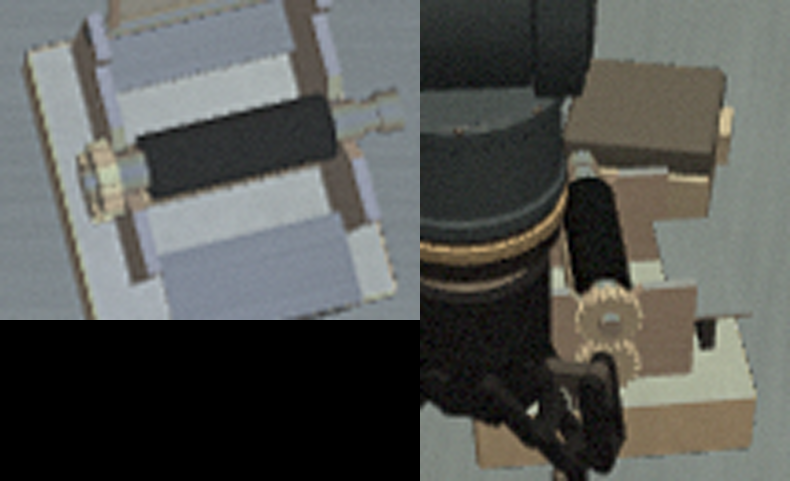

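The roller lies seated in both bearings, with the gears meshed in the side view. I'll measure the axis precisely from the sleeve and use it for the clip's target.

Run:
```python
from h import *
import pickle
T,S=pickle.load(open("c3.pkl","rb"))
x,y,w,h=395,222,70,40
m=np.zeros((480,640),np.uint8);m[y:y+h,x:x+w]=T["image"][y:y+h,x:x+w].max(2)<55
n,l,s,ce=cv2.connectedComponentsWithStats(m);i=1+np.argmax(s[1:,4])
r=cv2.minAreaRect(cv2.findContours((l==i).astype(np.uint8),0,1)[0][0]);b=cv2.boxPoints(r)
e=sorted([(b[k]+b[(k+1)%4])/2 for k in range(4)],key=lambda p:p[0]);A,B=plane(T,e[0],.122),plane(T,e[-1],.122)
print(r,A,B,np.linalg.norm(A-B),"yaw",np.arctan2(B[0]-A[0],A[1]-B[1]),"mid",(A+B)/2,"pca centroid",plane(T,ce[i],.124),"pred",mw(0,0,.122))
yx=np.argwhere(l==i);v=np.linalg.svd(yx-yx.mean(0),full_matrices=0)[2][0];print("slope",v[0]/v[1])
d=lambda P:(np.array([[np.cos(MY),np.sin(MY)],[-np.sin(MY),np.cos(MY)]])@(P[:2]-M)*1000).round(1)
print("mid in machine mm",d((A+B)/2),d(plane(T,ce[i],.124)))
cv2.imwrite("pics/v4.png",cv2.resize(T["image"][215:265,435:480],None,fx=10,fy=10,interpolation=2))
pr=lambda y,z=.122:((proj(T,mw(0,y,z))-[435,215])*10).round()
print("shaft end",pr(-.098),"groove",pr(-.084),pr(-.073),"plate outer",pr(-.069,.136),pr(-.069,.122))
```

```text
((429.0588684082031, 241.23532104492188), (16.00735092163086, 48.50712585449219), 75.96376037597656) [ 0.54157246 -0.15715959  0.122     ] [ 0.5703829 -0.2672769  0.122    ] 0.11382382603064141 yaw 0.2558980240636805 mid [ 0.55597768 -0.21221824  0.122     ] pca centroid [ 0.5564805  -0.21317079  0.124     ] pred [ 0.5557 -0.2105  0.122 ]
slope -0.23978894053948896
mid in machine mm [-0.1 -1.7] [ 0.1 -2.8]
shaft end [339. 167.] groove [281. 180.] [236. 191.] plate outer [233. 186.] [219. 195.]
```

View pics/v4.png

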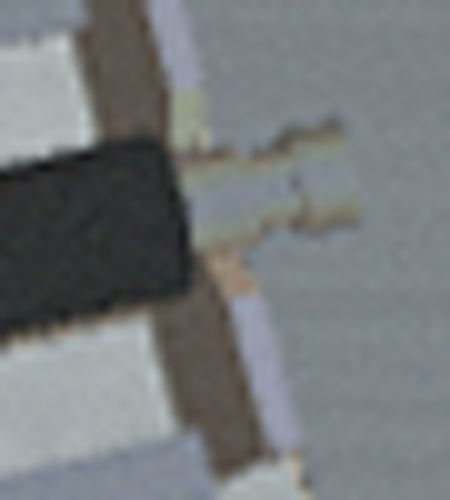

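The shaft end is about 1 px (≈2 mm) further out than nominal, so the groove centre is near machine y = −80.5 mm with x offset ≈ 0. Next comes the clip. I'll centre it with a light squeeze along x, then grip it across its thickness.

Run:
```python
from h import *
c=np.array([.5735,.1190])
servo_line([*c,.052],feed=.15);st("at clip")
gripper_close(20);st("squeeze x")
open_gripper()
a=[*c,.052];move_ptp(a,best(a,-.183+np.pi/2));
servo_line([*c,.047],feed=.05);st("turned")
gripper_close(20);st("grip y")
s=get_state();gripper_close(60);st("grip y60")
servo_line([*c,.10],feed=.08);st("lift")
servo_line([*c,.25],feed=.2);st("lift2")
T=read_camera("side");cv2.imwrite("pics/side5.png",T["image"])
q=mw(0,-.0805,.25);move_ptp(q,best(q,MY+np.pi/2));st("over groove")
import pickle
T,S=read_camera("top"),read_camera("side");pickle.dump((T,S),open("c5.pkl","wb"))
```

```text
at clip t=15.93 p [0.5741 0.1191 0.0529] F [-0.4  0.  -0.1] Tq [-0.03  0.    0.01] gap 0.0855
squeeze x t=16.52 p [0.5736 0.119  0.0522] F [ 1.  -0.6  2.3] Tq [-0.03  0.02  0.  ] gap 0.0237
turned t=18.79 p [0.5732 0.1189 0.0465] F [0.5 0.  0.8] Tq [-0.03 -0.02 -0.05] gap 0.0853
grip y t=19.47 p [0.5735 0.119  0.0471] F [-0.6  0.2  0.7] Tq [-0.03  0.02  0.02] gap 0.0096
grip y60 t=19.68 p [0.5736 0.119  0.0471] F [-0.7 -0.8  2.6] Tq [-0.09  0.    0.01] gap 0.0091
lift t=20.50 p [0.5732 0.1189 0.0995] F [ 0.1 -0.9 -0.7] Tq [-0.03  0.05 -0.01] gap 0.0096
lift2 t=21.40 p [0.5731 0.1189 0.2487] F [ 0.2 -0.1 -1.2] Tq [ 0.02  0.09 -0.03] gap 0.0092
over groove t=22.96 p [ 0.5755 -0.2877  0.2499] F [-0.2  0.2 -1.4] Tq [ 0.02 -0.06  0.01] gap 0.0092
```

The larger clip is held: the squeeze gap of 23.7 mm matches its 24 mm grip width. I'll descend to just above the shaft and look.

Run:
```python
from h import *
servo_line(mw(0,-.0805,.178),feed=.12);wait(.2);st()
T,S=read_camera("top"),read_camera("side")
a=T["image"][200:280,380:490];b=S["image"][100:180,285:375]
a=cv2.resize(a,None,fx=3.6,fy=3.6,interpolation=2);b=cv2.resize(b,None,fx=4.4,fy=4.4,interpolation=2)
H=max(len(a),len(b));a,b=[np.pad(x,((0,H-len(x)),(0,0),(0,0))) for x in(a,b)]
cv2.imwrite("pics/v6.png",np.hstack([a,b]));print(a.shape,b.shape)
```

```text
t=24.01 p [ 0.5756 -0.2887  0.1788] F [ 0.2 -0.  -0.6] Tq [-0.01 -0.01  0.04] gap 0.0096
(352, 396, 3) (352, 396, 3)
```

View pics/v6.png

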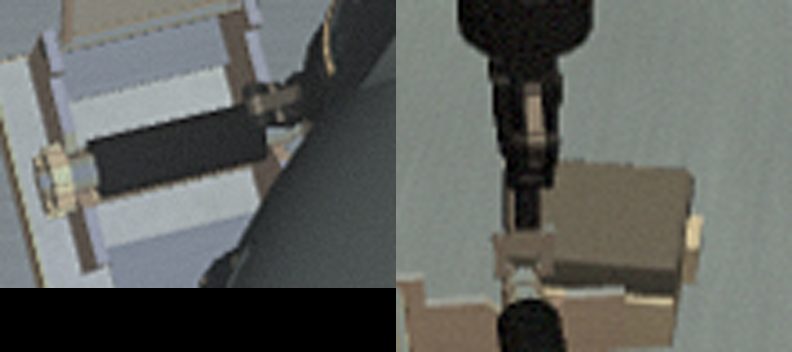

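In the side view the clip's yoke (centre ≈525) sits straight over the shaft (≈525) with its prongs down. Pressing down in small steps with force checks.

Run:
```python
from h import *
z=.172
while z>.1475:
    servo_line(mw(0,-.0805,z),feed=.04);s=st("%.4f"%z);F=s["ft_force"]
    if (z>.1655 and F[2]>4) or F[2]>28 or np.hypot(*F[:2])>12: print("stop");break
    z-=.002
```

```text
0.1720 t=24.41 p [ 0.575  -0.2885  0.1716] F [ 0.2 -0.1 -1.1] Tq [ 0.06 -0.01  0.01] gap 0.0089
0.1700 t=24.66 p [ 0.5752 -0.2886  0.1699] F [-0.   0.  -0.3] Tq [-0.05  0.03 -0.02] gap 0.0089
0.1680 t=24.91 p [ 0.5752 -0.2886  0.1679] F [-0.7 -0.5 -1. ] Tq [0.03 0.08 0.04] gap 0.0089
0.1660 t=25.16 p [ 0.5751 -0.2886  0.1658] F [-0.4 -1.1 -1.3] Tq [-0.01 -0.   -0.02] gap 0.0096
0.1640 t=25.41 p [ 0.5752 -0.2886  0.1639] F [ 0.1 -0.7  0. ] Tq [0.02 0.02 0.  ] gap 0.0089
0.1620 t=25.66 p [ 0.5753 -0.2887  0.162 ] F [-0.2 -0.5  0.3] Tq [-0.12 -0.03  0.03] gap 0.0091
0.1600 t=25.91 p [ 0.5754 -0.2887  0.1602] F [-0.1 -1.1  2.2] Tq [-0.28 -0.14  0.03] gap 0.0094
0.1580 t=26.16 p [ 0.5753 -0.2887  0.158 ] F [ 1.8 -2.1  0.3] Tq [-0.47 -0.46  0.01] gap 0.0092
0.1560 t=26.41 p [ 0.5751 -0.2886  0.1557] F [ 0.6 -1.5 -1.4] Tq [-0.41 -0.29 -0.03] gap 0.0090
0.1540 t=26.66 p [ 0.575  -0.2885  0.1536] F [ 0.6 -1.2 -3. ] Tq [-0.32 -0.2  -0.05] gap 0.0097
0.1520 t=26.91 p [ 0.575  -0.2885  0.1517] F [ 0.6  0.5 -2.8] Tq [-0.19 -0.13 -0.02] gap 0.0092
0.1500 t=27.16 p [ 0.5751 -0.2885  0.1497] F [ 0.3 -0.5 -3.1] Tq [-0.11 -0.03  0.01] gap 0.0095
0.1480 t=27.41 p [ 0.5752 -0.2885  0.1479] F [-0.2 -0.  -1.5] Tq [ 0.05 -0.   -0.08] gap 0.0091
```

Run:
```python
from h import *
z=.147
while z>.1425:
    servo_line(mw(0,-.0805,z),feed=.03);s=st("%.4f"%z)
    if s["ft_force"][2]>15:break
    z-=.001
servo_line(mw(0,-.0805,s["position"][2]+.0005),feed=.03)
open_gripper();st("open")
servo_line(mw(0,-.0805,.25),feed=.15)
servo_line(mw(.0,.05,.34),feed=.2) 
import pickle
q=[.45,.12,.34];move_ptp(q,best(q,MY));T,S=read_camera("top"),read_camera("side");pickle.dump((T,S),open("c7.pkl","wb"));st()
a=T["image"][160:290,370:480];b=S["image"][100:210,260:370]
a=cv2.resize(a,None,fx=3.6,fy=3.6,interpolation=2);b=cv2.resize(b,None,fx=3.6,fy=3.6,interpolation=2)
H=max(len(a),len(b));a,b=[np.pad(x,((0,H-len(x)),(0,0),(0,0))) for x in(a,b)]
cv2.imwrite("pics/v7.png",np.hstack([a,b]));print(a.shape,b.shape)
for c,nm,o,k in((T,"T",(370,160),0),(S,"S",(260,100),396)):
  print(nm,"grip top pred",((proj(c,mw(0,-.0805,.184))-o)*3.6+[k,0]).round(),"grip bottom",((proj(c,mw(0,-.0805,.144))-o)*3.6+[k,0]).round(),"groove",((proj(c,mw(0,-.0805,.122))-o)*3.6+[k,0]).round())
for a0 in(1.7,1.88):
  print("guard edge",a0,((proj(S,mw(.08-.135*np.cos(a0),.058,.149+.135*np.sin(a0)))-(260,100))*3.6+[396,0]).round(),((proj(T,mw(.08-.135*np.cos(a0),.058,.149+.135*np.sin(a0)))-(370,160))*3.6).round())
```

```text
0.1470 t=27.66 p [ 0.5754 -0.2886  0.1473] F [-0.1 -0.1  1.7] Tq [0.15 0.02 0.  ] gap 0.0094
0.1460 t=27.91 p [ 0.5757 -0.2886  0.1469] F [-0.9  2.3  9.5] Tq [ 0.41  0.13 -0.01] gap 0.0092
0.1450 t=28.16 p [ 0.5761 -0.2888  0.1465] F [-1.1  3.  15.2] Tq [0.52 0.2  0.06] gap 0.0093
open t=29.13 p [ 0.5752 -0.2886  0.147 ] F [ 0.8  0.7 -0. ] Tq [ 0.02 -0.05  0.02] gap 0.0854
 t=32.15 p [0.4506 0.1191 0.3397] F [ 1.  -0.3 -0.7] Tq [-0.01 -0.02  0.04] gap 0.0855
(468, 396, 3) (468, 396, 3)
T grip top pred [353. 249.] grip bottom [338. 259.] groove [330. 264.]
S grip top pred [590. 174.] grip bottom [590. 219.] groove [590. 243.]
guard edge 1.7 [460. 172.] [116. 113.]
guard edge 1.88 [423. 181.] [105.  76.]
```

View pics/v7.png

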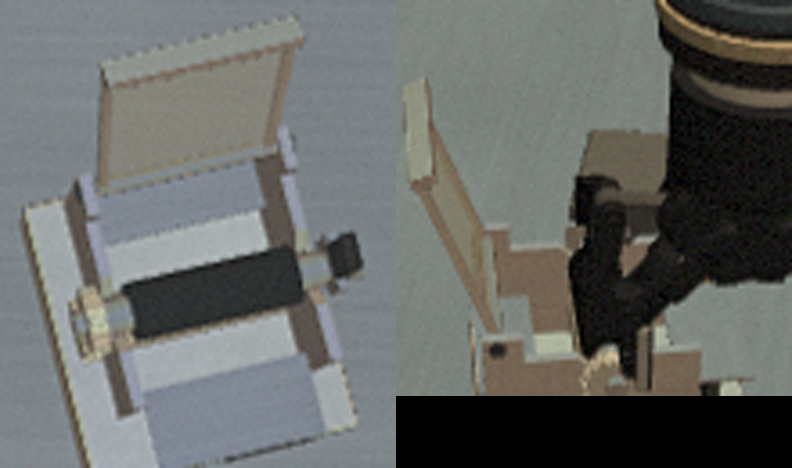

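The clip stands upright in the groove. It stopped hard at TCP 0.147, so the bore is at ≈0.121–0.122, and its grip is at px (348,248) against a predicted (353,249). The guard edge at px (103,70) matches about 1.88 rad. I'll straddle the free edge with the open fingers and pull it forward.

Run:
```python
from h import *
q=mw(.02,0,.39);move_ptp(q,best(q,MY));st()
servo_line(mw(.098,0,.36),feed=.2);servo_line(mw(.098,0,.248),feed=.1);st("straddle")
servo_line(mw(.04,0,.248),feed=.1);st("mid")
servo_line(mw(.0,0,.250),feed=.1);st("past")
servo_line(mw(.0,0,.36),feed=.2);st("up")
q=[.42,.10,.40];move_ptp(q,best(q,MY));wait(1.5);st("clear")
import pickle
T,S=read_camera("top"),read_camera("side");pickle.dump((T,S),open("c8.pkl","wb"))
a=T["image"][160:300,370:480];b=S["image"][100:250,260:370]
a=cv2.resize(a,None,fx=3.6,fy=3.6,interpolation=2);b=cv2.resize(b,None,fx=3.6,fy=3.6,interpolation=2)
H=max(len(a),len(b));a,b=[np.pad(x,((0,H-len(x)),(0,0),(0,0))) for x in(a,b)]
cv2.imwrite("pics/v8.png",np.hstack([a,b]))
for y in(.058,-.058):print("shut edge pred T",((proj(T,mw(-.055,y,.149))-(370,160))*3.6).round(),"S",((proj(S,mw(-.055,y,.149))-(260,100))*3.6+[396,0]).round())
```

```text
t=33.48 p [ 0.5752 -0.2047  0.3902] F [ 0.2 -0.2  0.1] Tq [-0.01  0.01  0.02] gap 0.0858Traceback (most recent call last):
  File "<stdin>", line 3, in <module>
station.Unreachable: the arm cannot follow that straight line within its joint ranges
```

Run:
```python
from h import *
z0=down(MY)[0];z1=down(MY)[1]
tilt=lambda o,t:(R.from_rotvec(t*np.array([-np.sin(MY),np.cos(MY),0]))*R.from_rotvec(o)).as_rotvec()
for t in(0,-.2,-.4,.2,.4):
  for x in(.06,.08,.098):
    print(t,x,[z for z in(.24,.25,.28,.30,.32,.34,.36) if any(solve_ik(mw(x,0,z),tilt(o,t)) is not None for o in(z0,z1))], (R.from_rotvec(tilt(z0,t)).apply([0,0,1])).round(2) if x==.06 else "")
```

```text
0 0.06 [0.24, 0.25, 0.28, 0.3, 0.32, 0.34, 0.36] [-0.  0. -1.]
0 0.08 [0.24, 0.25, 0.28, 0.3, 0.32, 0.34, 0.36] 
0 0.098 [0.24, 0.25, 0.28, 0.3, 0.32, 0.34] 
-0.2 0.06 [0.24, 0.25, 0.28, 0.3, 0.32, 0.34, 0.36] [ 0.19  0.05 -0.98]
-0.2 0.08 [0.24, 0.25, 0.28, 0.3, 0.32, 0.34, 0.36] 
-0.2 0.098 [0.24, 0.25, 0.28, 0.3, 0.32, 0.34, 0.36] 
-0.4 0.06 [0.24, 0.25, 0.28, 0.3, 0.32, 0.34, 0.36] [ 0.38  0.09 -0.92]
-0.4 0.08 [0.24, 0.25, 0.28, 0.3, 0.32, 0.34, 0.36] 
-0.4 0.098 [0.24, 0.25, 0.28, 0.3, 0.32, 0.34, 0.36] 
0.2 0.06 [0.24, 0.25, 0.28] [-0.19 -0.05 -0.98]
0.2 0.08 [0.24, 0.25] 
0.2 0.098 [0.24] 
0.4 0.06 [] [-0.38 -0.09 -0.92]
0.4 0.08 [] 
0.4 0.098 []
```

A transit height of 0.325 is reachable and still clears the bar, since the open tips sit at about 0.338.

Run:
```python
from h import *
servo_line(mw(.02,0,.325),feed=.2);servo_line(mw(.098,0,.325),feed=.15);servo_line(mw(.098,0,.248),feed=.1);st("straddle")
servo_line(mw(.04,0,.248),feed=.1);st("mid")
servo_line(mw(.0,0,.250),feed=.1);st("past")
servo_line(mw(.0,0,.36),feed=.2);st("up")
q=[.42,.10,.40];move_ptp(q,best(q,MY));wait(1.5);st("clear")
import pickle
T,S=read_camera("top"),read_camera("side");pickle.dump((T,S),open("c8.pkl","wb"))
a=T["image"][160:300,370:480];b=S["image"][100:250,260:370]
a=cv2.resize(a,None,fx=3.6,fy=3.6,interpolation=2);b=cv2.resize(b,None,fx=3.6,fy=3.6,interpolation=2)
H=max(len(a),len(b));a,b=[np.pad(x,((0,H-len(x)),(0,0),(0,0))) for x in(a,b)]
cv2.imwrite("pics/v8.png",np.hstack([a,b]))
for y in(.058,-.058):print("shut edge pred T",((proj(T,mw(-.055,y,.149))-(370,160))*3.6).round(),"S",((proj(S,mw(-.055,y,.149))-(260,100))*3.6+[396,0]).round())
```

```text
straddle t=35.63 p [ 0.6508 -0.1869  0.249 ] F [ 0.3  0.9 -0.2] Tq [-0.05 -0.06 -0.04] gap 0.0852
mid t=36.37 p [ 0.5949 -0.2007  0.2481] F [-0.1 -0.3 -0.4] Tq [ 0.02 -0.06 -0.01] gap 0.0852
past t=36.92 p [ 0.5562 -0.2104  0.25  ] F [0.1 0.2 0.7] Tq [-0.02 -0.05  0.02] gap 0.0852
up t=37.62 p [ 0.5561 -0.2104  0.3589] F [ 0.3  0.5 -0.5] Tq [ 0.03 -0.01  0.06] gap 0.0851
clear t=40.40 p [0.42 0.1  0.4 ] F [-0.4 -0.1  0.6] Tq [-0.01  0.09 -0.02] gap 0.0854
shut edge pred T [150. 392.] S [690. 324.]
shut edge pred T [328. 349.] S [666. 227.]
```

View pics/v8.png

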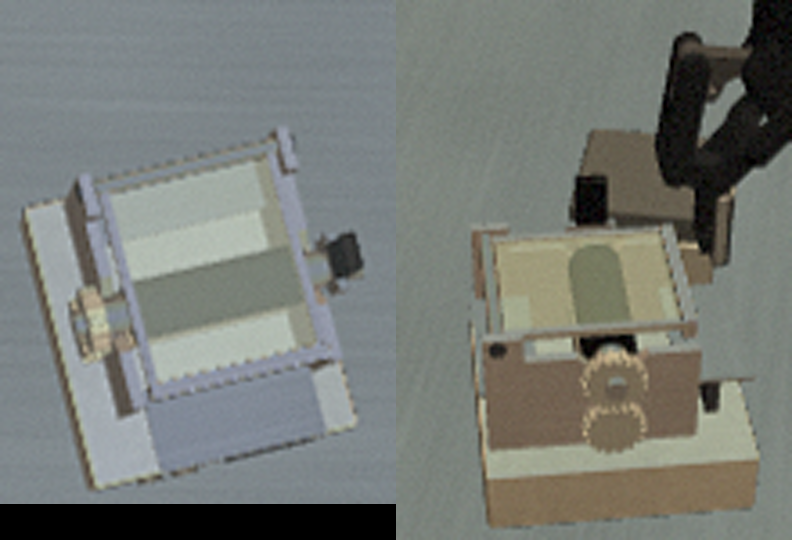

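The guard is down over the roller: its edge is at px (152,392) and (335,355), against predictions of (150,392) and (328,349) for shut. The clip's grip at side px (590,178–222) matches the seated prediction of 174–219. I'll confirm nothing is still moving, then hand in.

Run:
```python
from h import *
import pickle
T0,S0=pickle.load(open("c8.pkl","rb"));wait(1.0);T,S=read_camera("top"),read_camera("side")
f=lambda a,b,r:np.abs(cv2.GaussianBlur(a["image"],(0,0),1.5).astype(int)-cv2.GaussianBlur(b["image"],(0,0),1.5))[r].max()
print(f(T,T0,np.s_[160:300,370:480]),f(S,S0,np.s_[150:250,260:350]))
job_done();st("done")
```

```text
2 4
the job is handed in; nothing more can be done
the job is handed in; nothing more can be done
```

The roller is in both bearings with its gear end on the gear side, the larger clip is in its groove, and the guard is shut. I handed the job in after about 41.5 s of robot time; it reports no verdict.

- **Roller:** It touched down at the predicted height, TCP z = 0.1004 m. The picture showed it lying in both bearings with the gears meshed. It sits about 2 mm towards the clip end, inside the 6.5 mm limit.
- **Clip:** The camera heights and a grip width of 23.7 mm confirmed it was the larger one. It stopped hard at 15 N with the bore about 1 mm below the axis height as reckoned from the grip. The pictures show it upright in the groove.
- **Guard:** Its free edge matches the predicted shut position to within about 2 px. Two pictures 1 s apart showed no movement.

- **Check that disagreed:** The stepped force readings while pushing the clip on reached only about 2 N, below the stated 8 to 14 N. The force then turned slightly downward, as it would after a snap, so the peak probably fell between readings. I rely on the stop height and the pictures for this.
- **Failed move:** One planned approach to the guard was out of reach. It was refused before anything moved, and a lower path worked.
- **Not checked:** I did not re-measure the bottle, boxes and smaller clip at the end. No unexpected force showed in the readings I took.

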